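# Drop the nutmeg into the mortar and ease the lid shut

## Task

Push the blue mortar along the counter until it stands against the wooden dispenser, centred under its spout. Then press the red lever down so that the linked orange lid lifts, keep it lifted until the nutmeg has rolled into the mortar, and ease the lever slowly back up so that the lid closes without slamming, then move clear. Only push and press with the fingers: lift or tip nothing, do not touch the lid or the nutmeg, and leave the bottles, jar, scoop and pestle where they stand.

Things in the scene. Friction and masses are not known exactly. Their poses are not given: they have to be found in the camera images.
- dispenser: Fixed wooden dispenser. Origin: centre of the underside of its pedestal, on the counter; its z is up, its +y points out of the spout, towards the mortar. Pedestal 120 (x) x 100 (y) x 90 mm high, so its flat upright front face lies at y = +50 mm. On top a narrow open chute (42 mm wide) slopes down towards +y; its mouth overhangs the front face, at y = +82 mm, its underside about 94 mm above the counter. The chute's highest part, its rear end at y = -70 mm, is 157 mm high.
- drop (a point): Point on the counter where the mortar's centre belongs: under the spout, 58 mm in front of the pedestal's front face (with the mortar against the face its centre is within 3 mm of this). Same axes as the dispenser.
- mortar: Loose blue ceramic mortar, round, nearly straight-sided, no pestle in it: outer radius 58 mm low down, 60 mm at the rim, 76 mm high, wall 9 mm, inside floor 14 mm up, about 0.6 kg; slides on the counter with 3 to 6 N. Origin: centre of its underside. It starts upright on the counter 80 to 130 mm too far out from the drop point, along the dispenser's +y, and up to 15 mm to either side.
- nutmeg_center (a point): Centre of the nutmeg, a brown ball of 26 mm diameter that lies in the chute behind the lid's down-turned lip; it rolls out and falls into the mortar by itself once the lid is lifted by about 0.4 rad.
- paddle (a point): Centre of the top face of the lever's red paddle; it moves with the lever. The paddle is flat and level at rest, 80 mm (dispenser x) by 55 mm (dispenser y), 8 mm thick, its top 148 mm above the counter, at y = -148 mm of the dispenser. Its z axis is normal to the face.
- lever (a joint): Lever angle in rad: 0 at rest (up), grows as the paddle is pressed down, 0.42 at its lower stop. The pivot is horizontal, along the dispenser's x, at y = -38 mm and 132 mm above the counter; the paddle's centre is 110 mm behind it (towards -y), so it goes down by about 45 mm in all. A spring pushes it back up: about 3 N at the paddle at rest, 5 N when fully pressed; let go, it flies up and the lid slams.
- lid (a joint): Angle of the orange lid over the chute in rad: 0 shut, grows as it lifts, 0.84 fully open. It is linked to the lever and always turns twice the lever's angle. Its hinge lies on the upper side; the lid is 62 mm long and 46 mm wide, with a slot along its middle through which the nutmeg shows.
- lip (a point): Middle of the front edge of the orange lid, on its top face, 60 mm from its hinge line; the lip there hangs 25 mm down into the chute (the lid is not to be touched).
- bottle_a: Loose amber swing-top bottle, 64 mm across, 178 mm high, at the back. Origin: centre of its underside.
- bottle_b: A second bottle like it. Origin: centre of its underside.
- jar: Loose clear jar with a white snap lid, 82 mm across, 100 mm high. Origin: centre of its underside.
- scoop: Loose steel measuring scoop, cup 54 mm across and 28 mm high, handle 85 mm towards its -x. Origin: centre of the cup's underside.
- pestle: Loose blue pestle lying on the counter along its x, 113 mm long, 36 mm thick. Origin: on the counter under its thick end.
- nutmeg: The nutmeg itself; it turns as it rolls, so use nutmeg_center for its place.
Not all that is in view belongs to the job. Of the things like the mortar, leave any that is pink or purple; of the rest the smaller one is meant.

How it is judged:
On the way, in this order (a step that is already met when the one before it is completed fails the run):
1. the mortar stands under the spout (centre within 30 mm of the drop point), the lid still shut (horizontal distance between mortar and drop below 0.03 m and value of joint lid below 0.1 rad), for 0.2 s.
2. the nutmeg is in the mortar while the lever holds the lid up (horizontal distance between nutmeg_center and mortar below 0.045 m and z of nutmeg_center in the frame of mortar below 0.06 m and value of joint lid above 0.35 rad), for 0.1 s.
At the end, for the whole second after the job is handed in: The nutmeg lies in the mortar (centre within 45 mm of its axis, below its rim), the mortar stands upright and still on the counter within 30 mm of the drop point, and the lid is shut (within 0.04 rad) (horizontal distance between nutmeg_center and mortar below 0.045 m and z of nutmeg_center in the frame of mortar below 0.06 m and horizontal distance between mortar and drop below 0.03 m and value of joint lid below 0.04 rad and angle between mortar's own z axis and vertical below 0.1 rad and height (world z) of mortar below 0.005 m and linear speed of mortar below 0.02 m/s); the robot touches nothing.
It fails at once if the lid slams (turns shut faster than 2 rad/s in the last 0.25 rad) (velocity of joint lid below -2 rad/s and value of joint lid below 0.25 rad).
It fails at once if the mortar is lifted (over 10 mm) or tipped (over 0.25 rad) (height (world z) of mortar above 0.01 m or angle between mortar's own z axis and vertical above 0.25 rad).
It fails at once if the lid is touched by the robot (contact force between any of the fingers, the arm and lid above 0.5 N).
It fails at once if the nutmeg is touched by the robot (contact force between any of the fingers, the arm and nutmeg above 0.2 N).
It fails at once if a bottle, the jar, the scoop or the pestle is moved (over 30 mm) (distance of any of bottle_a, bottle_b, jar, scoop, pestle from where it was at the start of the episode above 0.03 m).
It also fails if it takes over 64 s, if anything falls off the work surface, if the arm or the gripper's body presses on something with over 40 N, if the wrist force passes 120 N, or if a joint passes its speed limit or range.

## Robot

A 6-joint arm with a two-finger parallel gripper is mounted at the origin on the work surface. World frame = base frame: x ahead of the robot, y to its left, z up, the work surface at z = 0. Lengths are in m, angles in rad, forces in N, time in s.
With the tool pointing down it reaches from about 0.35 to 0.875 m from the base axis. Payload 15.5 kg.
Tool frame: the origin (TCP) lies at the very end of the fingers, on their centre line; the grasp point (between the pads) lies 19 mm behind it; z points along the fingers, y is the direction in which the jaws open and shut (so a half turn about z gives the same grasp; the last joint's range is limited). The gripper opens to 85 mm and grips with 20 to 120 N. Pads are 22 mm wide; open, the fingers measure 114 mm over their backs; the gripper's body (76 mm by 85 mm) begins 54 mm behind the grasp point. The pads swing forward as they close: fully open they stand 13 mm farther back than shut.
Start: joints at [1.105, 0.494, 1.345, -0, 1.302, -0.096], TCP at [0.226, 0.583, 0.208] pointing down, gripper open.
Joint ranges: [-2.91, 2.91], [-0.82, 2.16], [0.22, 2.67], [-1.22, 4.37], [0.12, 2.79], [-3.08, 3.08]. Speed limits (rad/s): [1.89, 1.89, 2.57, 3.01, 3.01, 3.01].

## Interface

Orientations are given as a unit quaternion [w, x, y, z].
In Python, from cell import get_state, camera, sign_off, silhouettes gives the robot as it stands.
- The arm moves only by the shell command python3 -m crank 'ROWS'. ROWS is JSON, a list of rows, each a list of 5 numbers: the closure in counts, from 0 (fully open) to 255 (shut), then the shift along the tool's x, y, z in mm, then the turn about the tool's z in degrees. A call has 1 to 20 rows; each row is the pose to reach, as a shift and turn from the pose commanded when the call began, along the tool's axes at that moment; what a row does not reach only later rows make up. A row lasts 1/8 s, in which the tool goes at most 62.5 mm and 10.7 degrees, less where a joint would pass 70% of its speed; a pose out of reach is approached as far as the arm can. A call with a gripper value outside its range is refused whole. The fingers move at their own pace and stop on an object; the grip force is fixed at half the most. Time passes only in rows, so rows that repeat a pose let the fingers close. It gives the time, the measured TCP pose, the force and the opening at its end, in the units of the state.
- get_state(): the state, without advancing time (a new reading comes with each control period).
- camera(name): name is "side" or "top"; returns a dict with "img" (420x560x3 uint8, blue, green, red), "fx", "fy", "cx", "cy" (pixels), "R" (3x3) and "t" (3): a world point X has camera coordinates R X + t. Camera axes: x right, y down, z forward; pixel columns grow to the right and rows downward; lengths in m; the calibration is good to about 2 mm. A picture is of the moment at which its call begins. There is no depth.
- sign_off(): hands the job in, once; it reports no verdict.
Trained networks look in a picture, given as the dict that the camera call returned (one of the last four; its "shot" number tells which), for a name from the list of things; names that differ only in an ending like _2 or _b are one class to them, and where a whole thing is asked for, a point or a joint stands for the part that bears it (a point fixed in the world has none). Each returns a list of dicts, best first, with "score" (0 to 1); they miss things now and then, are a little off and sometimes report something else, mostly with a low value. They report only what shows in the picture. A call takes as long as a camera call. They do not tell look-alikes from the thing itself.
- silhouettes(picture, label): "mask" (420x560 bool, what is visible of it) and "point" ([row, column] in pixels, amid what is visible of it).
The state is a dict: "time": time; "joint_positions": joint angles; "dq": joint speeds; "joint_torque": joint torques, N m; "tool_pos": TCP position; "ee_rot": TCP orientation; "wrist_force": force on the tool from outside, world axes, zero at the start; "wrist_torque": the same for the moment, N m; "width": opening from 0.0 (shut) to 1.0 (fully open).
Only numpy, scipy, OpenCV 4.12 (cv2) and the standard library are available. Lean on these libraries where they do the work, as an engineer would, in place of code of your own. Each camera call takes 0.05 s, during which the arm holds its last target.

## Working session

There is one attempt and no reset: what is moved stays moved. The work goes in short steps, Python scripts to look and compute and a shell command to move; the robot and the scene stay as the last step left them, time stands still between calls to the robot, and variables do not carry over. Pictures are saved under pics/ and viewed, and the job is handed in when it is done.

```bash
ls; mkdir -p pics; python3 - <<'E'
from cell import get_state, camera
import cv2
s=get_state()
for k in("time","joint_positions","tool_pos","ee_rot","wrist_force","width"):print(k,s[k])
for n in("side","top"):
    c=camera(n);cv2.imwrite(f"pics/{n}0.png",c["img"]);print(n,c["fx"],c["cx"],c["cy"],c["R"],c["t"])
E
```

```text
pics
time 0.0
joint_positions [ 1.10551675e+00  4.94176556e-01  1.34616913e+00 -1.60749425e-05
  1.30249232e+00 -9.54879937e-02]
tool_pos [0.22569963 0.58238743 0.20709152]
ee_rot [-1.64863463e-04  1.83841968e-01  9.82955616e-01 -6.00503486e-04]
wrist_force [-0.25489462  0.29839798 -0.16723017]
width 1.001019679051619
side 453.5568929873275 282.19768717272996 211.67443778036883 [[ 0.87015216 -0.4925423  -0.01540448]
 [-0.35324321 -0.60165295 -0.71640279]
 [ 0.34359053  0.62882096 -0.69751684]] [-0.41260385  0.31749271  1.27887398]
top 384.43628986908124 278.2226636957252 207.46931100264865 [[ 0.00368298 -0.99946571 -0.03247647]
 [-0.98659984  0.00166581 -0.16315018]
 [ 0.16311711  0.03264215 -0.98606658]] [0.08589013 0.53620138 1.16165554]
```

View pics/side0.png

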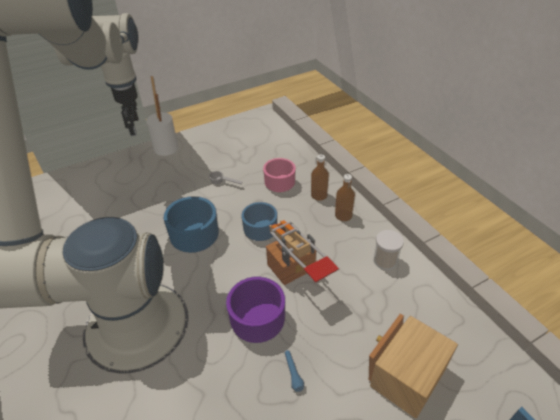

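View pics/top0.png

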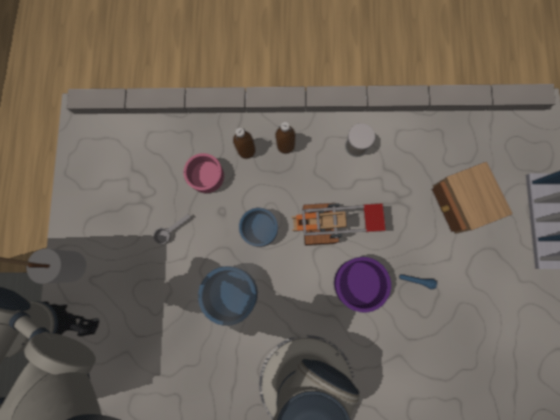

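The target is the small blue mortar, at top (259,227) and side (260,221). The larger blue one and the pink and purple ones are look-alikes. The dispenser is at top (322,223) and its red paddle at top (374,217), side (321,269).

```bash
cat > h.py <<'E'
import numpy as np, cv2
from cell import camera, silhouettes, get_state
def K(c): return np.array([[c["fx"],0,c["cx"]],[0,c["fy"],c["cy"]],[0,0,1]])
def P(c): return K(c)@np.c_[np.array(c["R"]),np.array(c["t"])]
def proj(c,X):
    p=P(c)@np.append(X,1); return p[:2]/p[2]
def atz(c,u,v,z):
    R=np.array(c["R"]);t=np.array(c["t"]);o=-R.T@t;d=R.T@np.linalg.inv(K(c))@[u,v,1]
    return o+d*(z-o[2])/d[2]
def tri(c1,p1,c2,p2):
    X=cv2.triangulatePoints(P(c1),P(c2),np.array(p1,float).reshape(2,1),np.array(p2,float).reshape(2,1)).ravel();return X[:3]/X[3]
E
python3 - <<'E'
from h import *
s=camera("side");t=camera("top")
for l in("mortar","dispenser","paddle","lid","lip","nutmeg_center","nutmeg","lever"):
  for n,c in(("s",s),("t",t)):
    try:
      for r in silhouettes(c,l)[:5]:
        m=r["mask"];v,u=np.nonzero(m);print(l,n,round(r["score"],2),"pt(uv)",np.round(r["point"][::-1],1),"cent",u.mean().round(1),v.mean().round(1),len(u),"bb",u.min(),u.max(),v.min(),v.max())
        if l in("paddle",) and r is silhouettes: pass
    except Exception as e: print(l,n,e)
for n,c,(x0,x1,y0,y1) in(("s",s,(220,370,180,310)),("t",t,(230,400,170,260))):
    cv2.imwrite(f"pics/{n}crop.png",cv2.resize(c["img"][y0:y1,x0:x1],None,fx=4.5,fy=4.5,interpolation=cv2.INTER_CUBIC))
E
```

```text
mortar s 0.78 pt(uv) [259.5 221.4] cent 258.7 220.3 1140 bb 242 277 202 240
mortar s 0.7 pt(uv) [280.6 175.6] cent 279.6 174.3 963 bb 263 296 158 191
mortar s 0.69 pt(uv) [190.2 226.7] cent 191.6 223.4 2515 bb 164 218 196 252
mortar s 0.55 pt(uv) [251.9 308.1] cent 256.3 308.5 3175 bb 227 285 276 343
mortar t 0.93 pt(uv) [362.2 284.3] cent 362.4 284.0 2451 bb 334 390 257 312
mortar t 0.89 pt(uv) [229.1 293.4] cent 227.6 295.2 2880 bb 198 258 265 325
mortar t 0.72 pt(uv) [204.4 171.4] cent 203.7 172.9 1256 bb 184 224 153 193
mortar t 0.64 pt(uv) [258.6 227.4] cent 258.2 227.1 1243 bb 239 277 208 246
dispenser s 0.66 pt(uv) [294.2 254.8] cent 295.8 254.8 2716 bb 266 338 221 283
dispenser t 0.85 pt(uv) [331.4 221.9] cent 334.2 221.6 2521 bb 292 385 203 246
paddle s 0.79 pt(uv) [317.1 271.1] cent 313.8 261.6 757 bb 272 338 225 281
paddle t 0.9 pt(uv) [369.4 219.6] cent 362.1 219.2 823 bb 305 385 202 234
lid s 0.35 pt(uv) [386.5 250.6] cent 387.7 249.0 954 bb 374 403 230 269
lid t 0.87 pt(uv) [306.8 222.4] cent 306.7 221.2 378 bb 296 319 210 232
lip s 0.79 pt(uv) [285.5 230.4] cent 283.5 227.0 211 bb 272 295 220 235
lip s 0.61 pt(uv) [319.7 270.5] cent 313.2 261.2 792 bb 271 338 224 281
lip t 0.54 pt(uv) [307.6 225.2] cent 306.5 221.9 315 bb 297 319 212 231
nutmeg_center t 0.75 pt(uv) [164.9 231.3] cent 167.4 231.3 356 bb 153 189 214 243
lever s 0.91 pt(uv) [317.8 262.7] cent 311.6 261.6 839 bb 272 338 232 281
lever t 0.88 pt(uv) [366.6 214.7] cent 358.5 218.4 942 bb 305 385 203 234
```

View pics/tcrop.png

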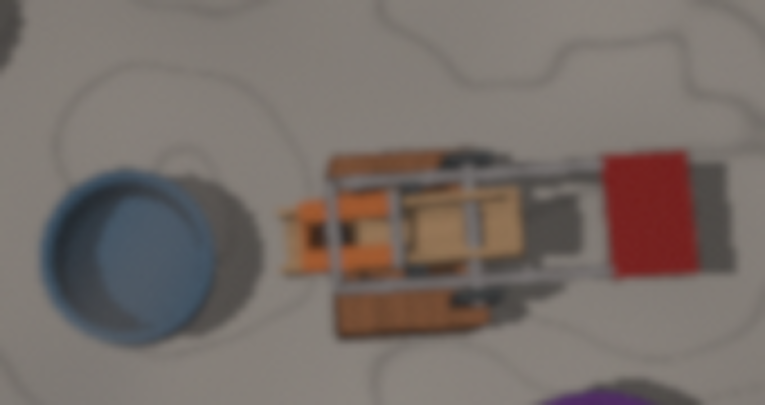

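View pics/scrop.png

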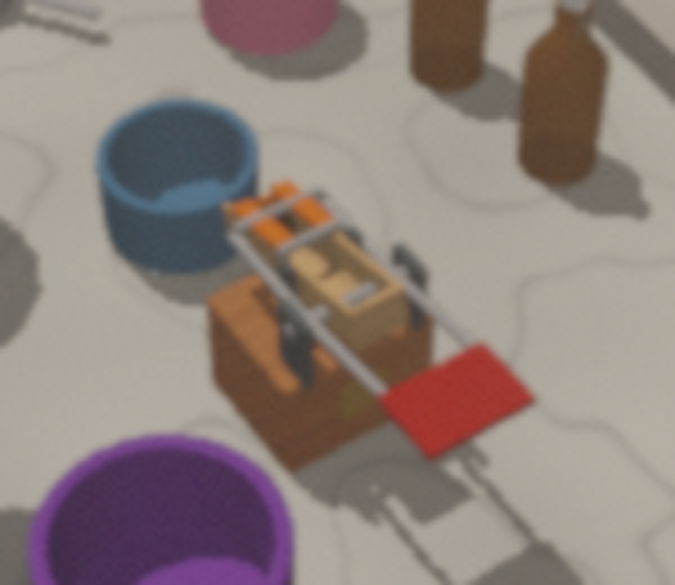

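```bash
python3 - <<'E'
from h import *
s=camera("side");t=camera("top")
def red(c):
    h=cv2.cvtColor(c["img"],cv2.COLOR_BGR2HSV).astype(int)
    m=((h[...,0]<5)|(h[...,0]>175))&(h[...,1]>180)&(h[...,2]>90)
    n,lab,st,ce=cv2.connectedComponentsWithStats(m.astype(np.uint8))
    i=1+np.argmax(st[1:,4]);return ce[i],st[i],lab==i
rs,rt=red(s),red(t);print(rs[:2],rt[:2])
print("paddle tri",tri(s,rs[0],t,rt[0]))
for n,c,r in(("s",s,rs),("t",t,rt)):
    print(n,atz(c,*r[0],0.148))
    cs=max(cv2.findContours(r[2].astype(np.uint8),0,2)[0],key=cv2.contourArea).reshape(-1,2)
    W=np.array([atz(c,u,v,.148)[:2]*1000 for u,v in cs]).astype(np.float32);print(cv2.minAreaRect(W))
# mortar: rim ellipse at z=.076
for n,c,(uu,vv) in(("s",s,(259,220)),("t",t,(258,227))):
    for r in silhouettes(c,"mortar"):
        if r["mask"][vv,uu]:
            cs=max(cv2.findContours(r["mask"].astype(np.uint8),0,1)[0],key=cv2.contourArea).reshape(-1,2)
            W=np.array([atz(c,u,v,.076)[:2]*1000 for u,v in cs]).astype(np.float32)
            print(n,"rim hull minrect",cv2.minAreaRect(W),cv2.minEnclosingCircle(W))
            v,u=np.nonzero(r["mask"]);print(u.mean(),v.mean())
E
```

```text
(array([316.8627451 , 269.11111111]), array([306, 260,  23,  20, 153], dtype=int32)) (array([373.92631579, 217.18684211]), array([365, 205,  18,  25, 380], dtype=int32))
paddle tri [ 0.48451835 -0.18637212  0.1458373 ]
s [ 0.47845963 -0.18677134  0.148     ]
((487.4269714355469, -185.6046142578125), (71.7706069946289, 46.55854415893555), 11.733674049377441)
t [ 0.49077497 -0.18846537  0.148     ]
((491.0380859375, -188.4635467529297), (68.69780731201172, 45.03403854370117), 4.347550392150879)
s rim hull minrect ((458.18695068359375, 122.50299072265625), (172.49545288085938, 117.39460754394531), 60.95884323120117) ((461.164306640625, 120.84979248046875), 87.5771713256836)
258.8494623655914 220.06989247311827
t rim hull minrect ((471.503662109375, 146.90797424316406), (116.14808654785156, 116.08145141601562), 0.09172564744949341) ((471.57635498046875, 146.74871826171875), 62.154022216796875)
258.2584269662921 226.75922953451044
```

```bash
cat >> h.py <<'E'
def overlay(c,o,th,mort,fn,box,lev=0.):
    f=5; x0,x1,y0,y1=box
    im=cv2.resize(c["img"][y0:y1,x0:x1],None,fx=f,fy=f,interpolation=cv2.INTER_CUBIC)
    y=np.array([-np.sin(th),np.cos(th),0]);x=np.array([np.cos(th),np.sin(th),0]);O=np.array([*o,0.])
    W=lambda a,b,z:O+x*a+y*b+np.array([0,0,z])
    px=lambda X:tuple(((proj(c,X)-[x0,y0]+.5)*f).astype(int).tolist())
    def poly(pts,col): cv2.polylines(im,[np.array([px(p) for p in pts])],True,col,1)
    for z in(0,.09): poly([W(a,b,z) for a,b in((-.06,-.05),(.06,-.05),(.06,.05),(-.06,.05))],(0,255,0))
    poly([W(a,b,.148) for a,b in((-.04,-.1755),(.04,-.1755),(.04,-.1205),(-.04,-.1205))],(255,255,0))
    for r,z in((.058,0),(.06,.076)):
        poly([np.array([mort[0]+r*np.cos(q),mort[1]+r*np.sin(q),z]) for q in np.linspace(0,6.28,60)],(255,255,255))
    D=W(0,.108,0);cv2.circle(im,px(D),4,(0,0,255),-1)
    cv2.imwrite(fn,im);return D
E
python3 - <<'E'
from h import *
s=camera("side");t=camera("top")
print(overlay(t,(.480,-.040),.07,(.4715,.147),"pics/ot.png",(235,390,180,260)))
overlay(s,(.480,-.040),.07,(.4715,.147),"pics/os.png",(220,370,190,300))
E
```

```text
[0.47244617 0.06773551 0.        ]
```

View pics/ot.png

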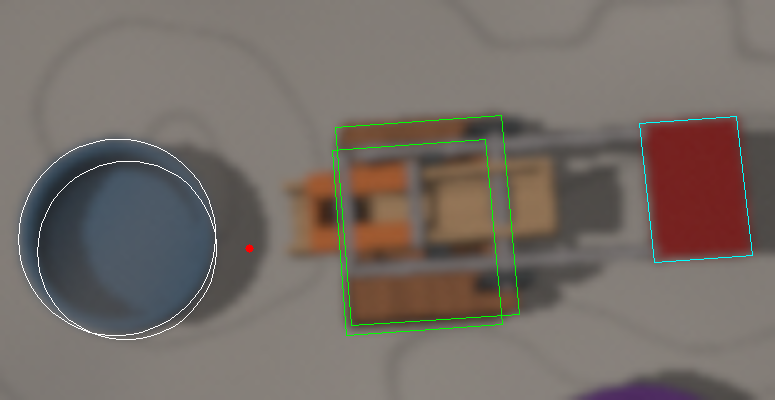

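View pics/os.png

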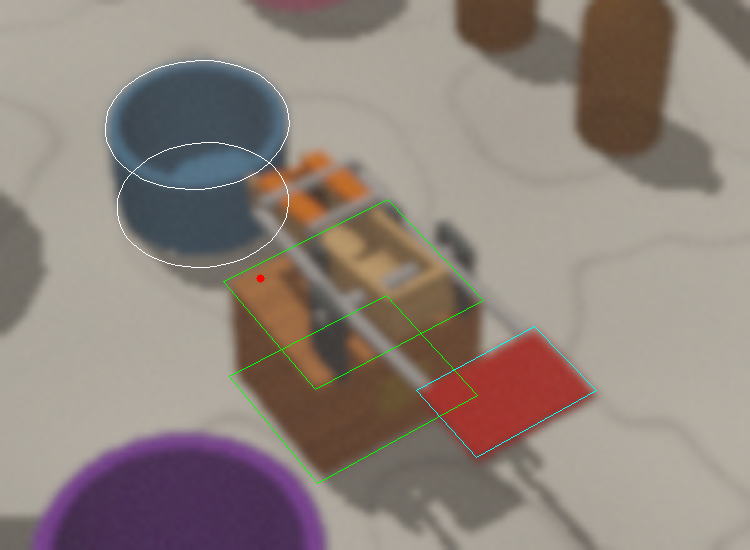

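Overlay of dispenser (origin ≈ (0.480, −0.040), yaw 4°) and paddle fits in both views, within about 1–2 px. The mortar sits about 79 mm too far out and about 5 mm to the side. I'll push with open fingers straddling it, like a cradle.

```bash
cat >> h.py <<'E'
from scipy.spatial.transform import Rotation as Ro
O=np.array([.480,-.040]);TH=.07
def disp(a,b): return O+a*np.array([np.cos(TH),np.sin(TH)])+b*np.array([-np.sin(TH),np.cos(TH)])
def goto(p,yaw_y=None):
    s=get_state();q=s["ee_rot"];R=Ro.from_quat([q[1],q[2],q[3],q[0]]).as_matrix()
    d=R.T@(np.array(p)-s["tool_pos"])*1000
    a=np.degrees(np.arctan2(R[1,1],R[0,1]))
    print("t",s["time"],"pos",np.round(s["tool_pos"],4),"yaw_y",round(a,2),"shift",np.round(d,1),"turn",None if yaw_y is None else round(a-yaw_y,1),"F",np.round(s["wrist_force"],1),"w",round(s["width"],3),"q",np.round(s["joint_positions"],2))
E
python3 - <<'E'
from h import *
goto([*disp(0,.265),.2],4)
E
```

```text
t 1.3 pos [0.2259 0.5827 0.2077] yaw_y 68.81 shift [-349.2 -249.     7.7] turn 64.8 F [-0.1 -0.6 -0.2] w 0.998 q [ 1.11  0.49  1.35 -0.    1.3  -0.1 ]
```

```bash
python3 -m crank '[[0,-35,-25,0,7],[0,-75,-54,0,14],[0,-120,-86,0,22],[0,-165,-118,0,30],[0,-210,-150,0,38],[0,-255,-182,0,46],[0,-295,-210,4,54],[0,-330,-235,7,61],[0,-345,-246,8,65],[0,-349,-249,8,65],[0,-349,-249,8,65]]'; python3 - <<'E'
from h import *
goto([*disp(0,.265),.012],4)
E
```

```text
time: 2.68
tool_pos: [0.461, 0.2251, 0.1998]
ee_rot: [-0.0, 0.682, 0.731, 0.0]
wrist_force: [0.5, 0.4, 0.0]
width: 1.0
t 2.675 pos [0.461  0.2251 0.1998] yaw_y 3.93 shift [ -0.8   0.4 187.8] turn -0.1 F [0.5 0.4 0. ] w 1.0 q [0.34 0.35 1.63 0.   1.17 0.27]
```

```bash
python3 -m crank '[[0,0,0,35,0],[0,0,0,80,0],[0,0,0,125,0],[0,0,0,160,0],[0,0,0,178,0],[0,0,0,186,0],[0,0,0,186,0]]'; python3 - <<'E'
from h import *
goto([*disp(0,.1865+.06),.012],4)
s=camera("side");t=camera("top")
cv2.imwrite("pics/s1.png",cv2.resize(s["img"][150:310,180:380],None,fx=3.5,fy=3.5));cv2.imwrite("pics/t1.png",cv2.resize(t["img"][150:310,170:400],None,fx=3.4,fy=3.4))
E
```

```text
time: 3.55
tool_pos: [0.461, 0.2251, 0.0137]
ee_rot: [-0.0, 0.683, 0.731, -0.0]
wrist_force: [-0.0, -1.0, 0.6]
width: 0.999
t 3.55 pos [0.461  0.2251 0.0137] yaw_y 3.89 shift [-19.2   0.4   1.7] turn -0.1 F [-0.  -1.   0.6] w 0.999 q [0.34 0.62 1.81 0.   0.71 0.27]
```

View pics/s1.png

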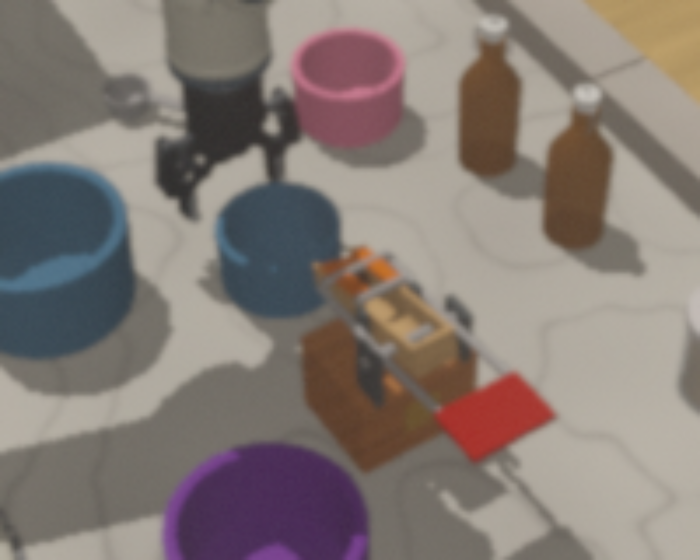

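View pics/t1.png

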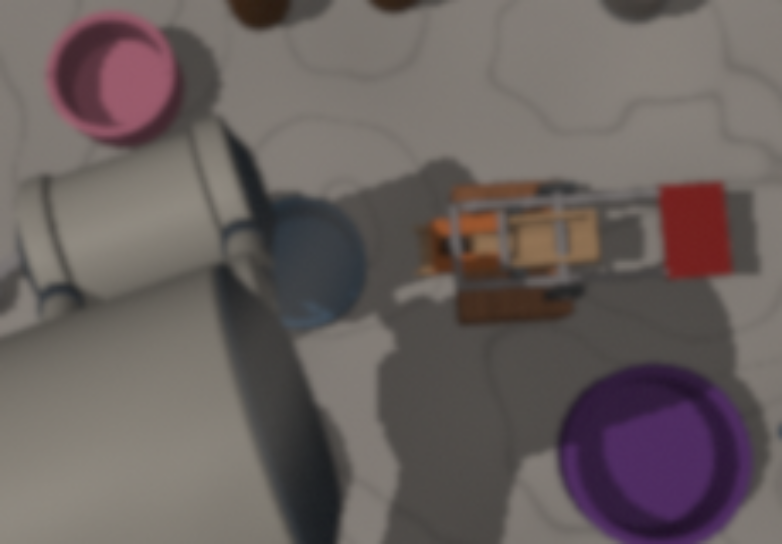

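The fingers straddle the far side of the mortar, at side crop (185,205) and (275,170). The mortar has not moved. Starting the push.

```bash
python3 -m crank '[[0,-8,0,0,0],[0,-14,0,0,0],[0,-19,0,0,0],[0,-23,0,0,0],[0,-27,0,0,0],[0,-31,0,0,0],[0,-36,0,0,0],[0,-41,0,0,0],[0,-46,0,0,0],[0,-51,0,0,0],[0,-56,0,0,0],[0,-60,0,0,0]]'; python3 - <<'E'
from h import *
goto([*disp(0,.160),.012],4)
s=camera("side");t=camera("top")
cv2.imwrite("pics/s2.png",cv2.resize(s["img"][150:310,180:380],None,fx=3.5,fy=3.5));cv2.imwrite("pics/t2.png",cv2.resize(t["img"][150:310,170:400],None,fx=3.4,fy=3.4))
E
```

```text
time: 5.15
tool_pos: [0.465, 0.1642, 0.0136]
ee_rot: [-0.0, 0.683, 0.73, -0.0]
wrist_force: [-0.7, 4.6, 2.1]
width: 0.999
t 5.15 pos [0.465  0.1642 0.0136] yaw_y 3.8 shift [-44.8   0.8   1.6] turn -0.2 F [-0.7  4.6  2.1] w 0.999 q [0.22 0.61 1.86 0.   0.68 0.15]
```

View pics/s2.png

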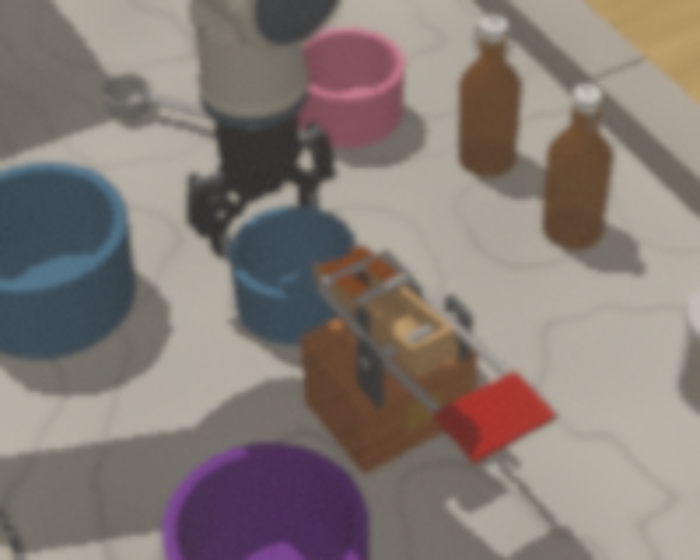

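View pics/t2.png

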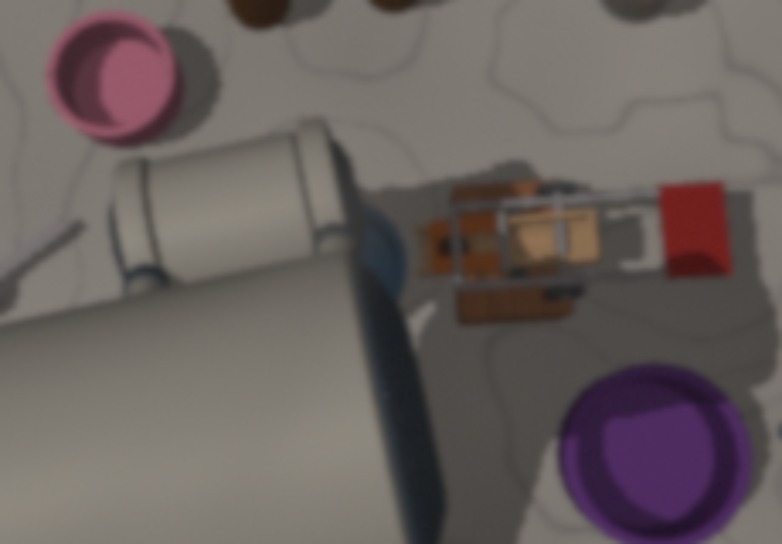

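The mortar slides upright at 4.6 N, and roughly 45 mm remain.

```bash
python3 -m crank '[[0,-5,0,0,0],[0,-10,0,0,0],[0,-15,0,0,0],[0,-20,0,0,0],[0,-25,0,0,0],[0,-30,0,0,0],[0,-34,0,0,0],[0,-37,0,0,0],[0,-39,0,0,0],[0,-40,0,0,0]]'; python3 - <<'E'
from h import *
goto([*disp(0,.160),.012],4)
s=camera("side")
cv2.imwrite("pics/s3.png",cv2.resize(s["img"][150:310,180:380],None,fx=3.5,fy=3.5))
E
```

```text
time: 6.5
tool_pos: [0.4679, 0.1246, 0.0137]
ee_rot: [-0.0, 0.683, 0.73, -0.0]
wrist_force: [-0.6, 3.7, -0.3]
width: 0.996
t 6.5 pos [0.4679 0.1246 0.0137] yaw_y 3.81 shift [-5.   0.5  1.7] turn -0.2 F [-0.6  3.7 -0.3] w 0.996 q [0.14 0.6  1.88 0.   0.66 0.07]
```

View pics/s3.png

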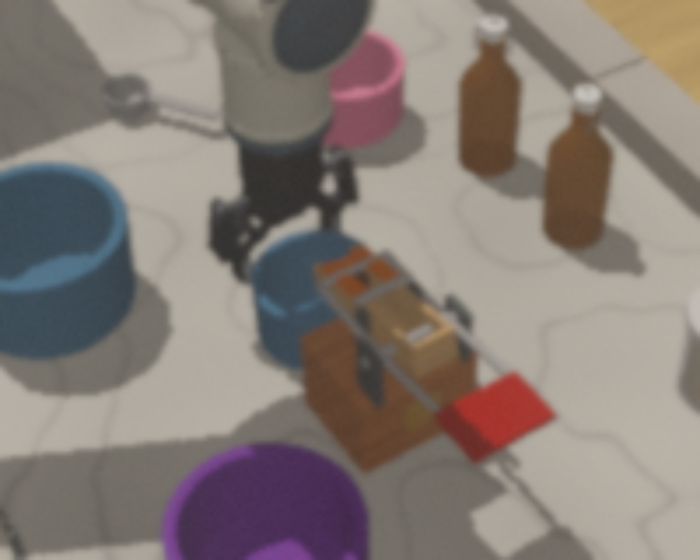

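```bash
python3 -m crank '[[0,-1,0,0,0],[0,-2,0,0,0],[0,-3,0,0,0],[0,-4,0,0,0]]';  python3 -m crank '[[0,-0.5,0,0,0],[0,-1,0,0,0],[0,-1.5,0,0,0]]'
```

```text
time: 7.05
tool_pos: [0.4682, 0.1207, 0.0137]
ee_rot: [-0.0, 0.683, 0.73, 0.0]
wrist_force: [0.2, 9.5, -0.9]
width: 1.0
time: 7.42
tool_pos: [0.4683, 0.1201, 0.0137]
ee_rot: [-0.0, 0.683, 0.73, 0.001]
wrist_force: [-1.7, 22.6, -0.5]
width: 0.998
```

The force rose to 22.6 N, so the mortar stands against the pedestal. Backing off and checking.

```bash
python3 -m crank '[[0,1,0,0,0],[0,3,0,0,0],[0,8,0,0,0],[0,18,0,0,0],[0,35,0,0,0],[0,60,0,0,0],[0,85,0,-10,0],[0,100,0,-40,0],[0,105,0,-90,0],[0,110,0,-150,0],[0,110,0,-210,0],[0,110,0,-240,0],[0,110,0,-240,0]]'; python3 - <<'E'
from h import *
goto([*disp(0,-.148),.25],4)
s=camera("side");t=camera("top")
for n,c in(("s",s),("t",t)):
    for r in silhouettes(c,"mortar"):
        v,u=np.nonzero(r["mask"]);print(n,round(r["score"],2),u.mean().round(1),v.mean().round(1),len(u),u.min(),u.max(),v.min(),v.max())
m=disp(0,.108)
print(m);overlay(t,O,TH,m,"pics/ot4.png",(235,390,180,260))
overlay(s,O,TH,m,"pics/os4.png",(220,370,190,300))
E
```

```text
time: 9.05
tool_pos: [0.4617, 0.2303, 0.2561]
ee_rot: [0.001, 0.683, 0.73, 0.002]
wrist_force: [-0.9, -0.4, -0.1]
width: 0.999
t 9.05 pos [0.4617 0.2303 0.2561] yaw_y 3.85 shift [-4.189e+02  4.000e-01  5.500e+00] turn -0.1 F [-0.9 -0.4 -0.1] w 0.999 q [0.35 0.29 1.54 0.   1.3  0.28]
s 0.92 279.7 174.2 970 263 295 158 191
s 0.8 191.9 223.3 2568 164 219 195 252
s 0.68 263.7 233.3 678 252 282 216 256
t 0.75 282.4 227.5 1102 265 303 208 246
t 0.65 362.3 284.1 2529 334 391 257 312
t 0.59 194.4 156.6 28 190 198 154 159
[0.47244617 0.06773551]
```

View pics/ot4.png

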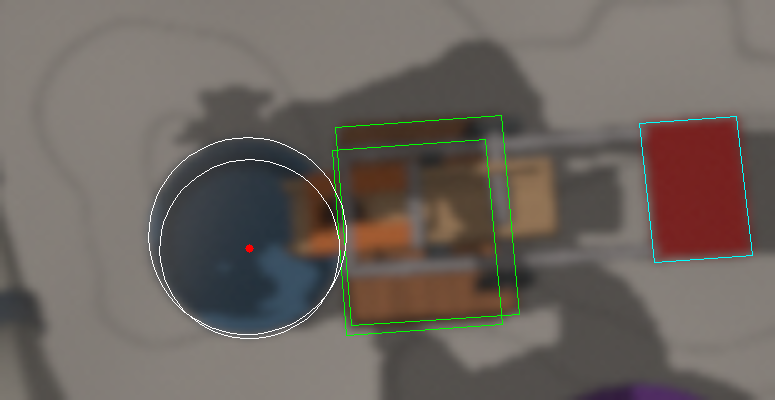

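View pics/os4.png

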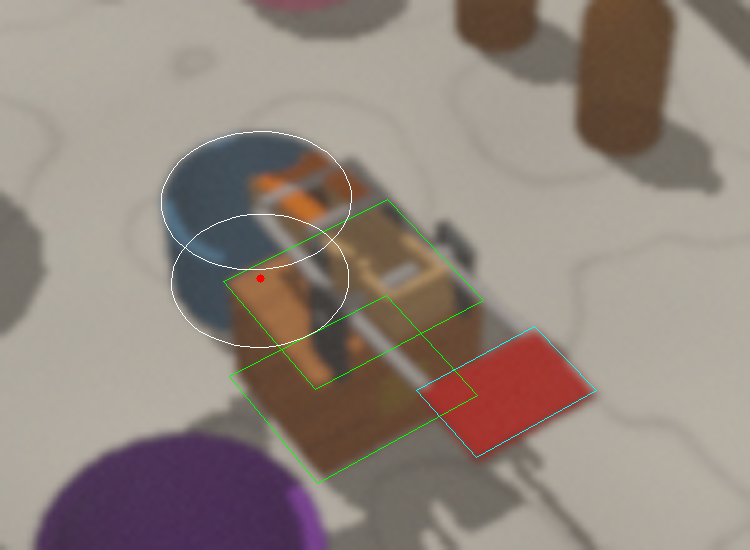

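The mortar overlays the drop point well: the top view agrees within 1 px, and the lid is still shut. Moving over the paddle while closing the fingers.

```bash
python3 -m crank '[[255,-30,0,0,0],[255,-75,0,0,0],[255,-125,0,0,0],[255,-175,0,0,0],[255,-225,0,0,0],[255,-275,0,0,0],[255,-325,0,0,0],[255,-370,0,0,0],[255,-405,0,0,0],[255,-419,0,0,0],[255,-419,0,0,0],[255,-419,0,0,0]]'; python3 - <<'E'
from h import *
goto([*disp(0,-.148),.158],4)
E
```

```text
time: 10.75
tool_pos: [0.4887, -0.1879, 0.2534]
ee_rot: [-0.0, 0.683, 0.731, 0.0]
wrist_force: [-0.5, -0.3, 0.1]
width: -0.004
t 10.75 pos [ 0.4887 -0.1879  0.2534] yaw_y 3.86 shift [ 0.1  1.7 95.4] turn -0.1 F [-0.5 -0.3  0.1] w -0.004 q [-0.48  0.31  1.53  0.    1.31 -0.55]
```

```bash
python3 -m crank '[[255,0,1,25,0],[255,0,1,55,0],[255,0,1,80,0],[255,0,1,91,0],[255,0,1,95,0],[255,0,1,95,0]]'; python3 - <<'E'
from h import *
goto([*disp(0,-.148),.148],4)
s=camera("side");t=camera("top")
cv2.imwrite("pics/s5.png",cv2.resize(s["img"][170:310,220:380],None,fx=4,fy=4));cv2.imwrite("pics/t5.png",cv2.resize(t["img"][150:310,220:420],None,fx=3.4,fy=3.4))
E
```

```text
time: 11.5
tool_pos: [0.4902, -0.189, 0.1592]
ee_rot: [0.0, 0.683, 0.73, 0.0]
wrist_force: [0.4, 0.1, -0.2]
width: -0.002
t 11.5 pos [ 0.4902 -0.189   0.1592] yaw_y 3.83 shift [ 1.3  0.2 11.2] turn -0.2 F [ 0.4  0.1 -0.2] w -0.002 q [-0.48  0.41  1.65  0.    1.08 -0.55]
```

View pics/s5.png

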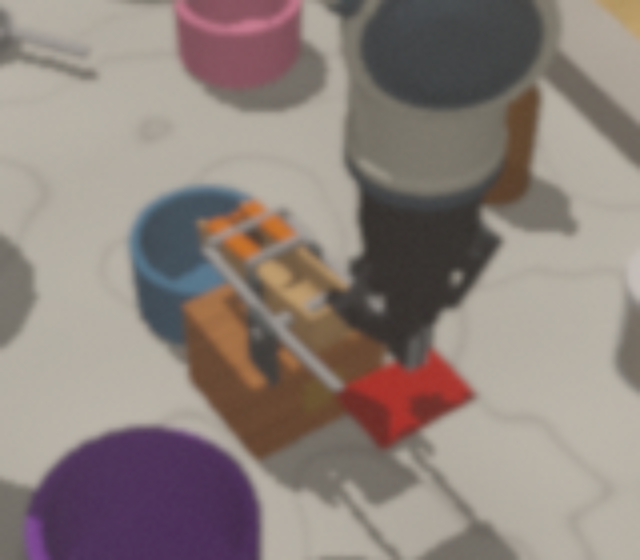

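View pics/t5.png

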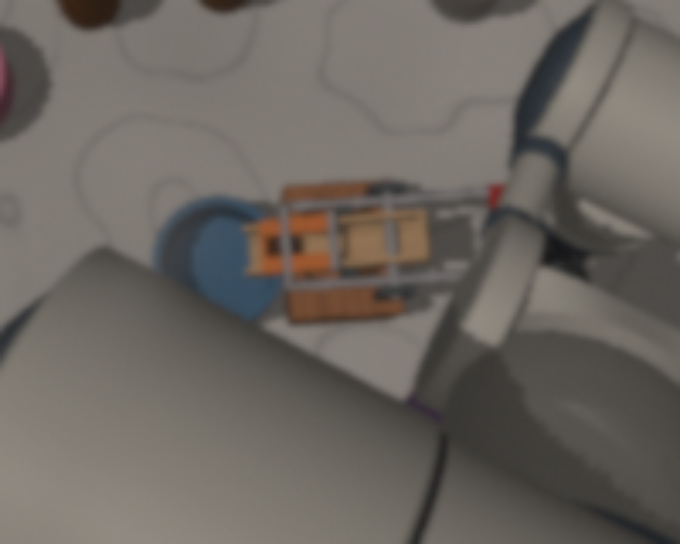

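The finger is just above the paddle's centre, at side crop (415,365). Pressing down.

```bash
python3 -m crank '[[255,0,0,5,0],[255,0,0,9,0],[255,0,0,12,0],[255,0,0,15,0],[255,0,0,18,0],[255,0,0,21,0]]'; python3 -m crank '[[255,0,0,3,0],[255,0,0,6,0],[255,0,0,9,0],[255,0,0,12,0],[255,0,0,15,0],[255,0,0,18,0],[255,0,0,21,0],[255,0,0,24,0],[255,0,0,27,0]]'; python3 - <<'E'
from h import *
goto([*disp(0,-.148),.105],4)
s=camera("side");t=camera("top")
cv2.imwrite("pics/s6.png",cv2.resize(s["img"][170:310,220:380],None,fx=4,fy=4));cv2.imwrite("pics/t6.png",cv2.resize(t["img"][150:310,220:420],None,fx=3.4,fy=3.4))
E
```

```text
time: 12.35
tool_pos: [0.4899, -0.1891, 0.1375]
ee_rot: [-0.0, 0.683, 0.73, 0.0]
wrist_force: [-0.7, -0.3, -0.2]
width: -0.0
time: 13.48
tool_pos: [0.49, -0.1892, 0.1105]
ee_rot: [0.0, 0.683, 0.73, 0.0]
wrist_force: [0.4, -3.3, 2.5]
width: -0.004
t 13.475 pos [ 0.49   -0.1892  0.1105] yaw_y 3.81 shift [1.5 0.5 5.5] turn -0.2 F [ 0.4 -3.3  2.5] w -0.004 q [-0.48  0.48  1.7  -0.    0.96 -0.55]
```

View pics/s6.png

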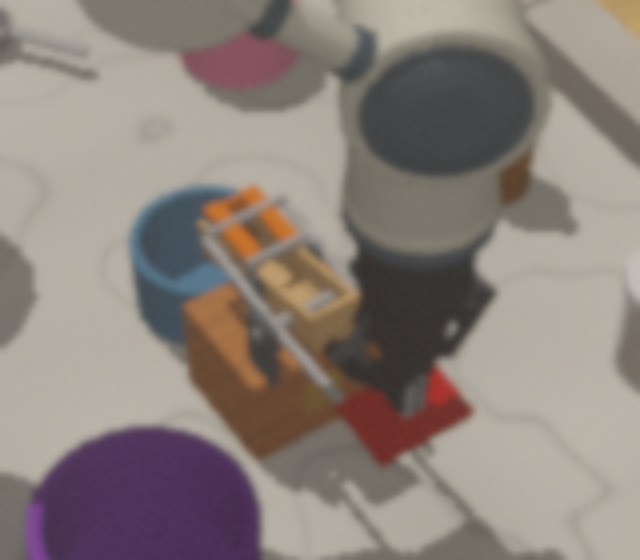

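View pics/t6.png

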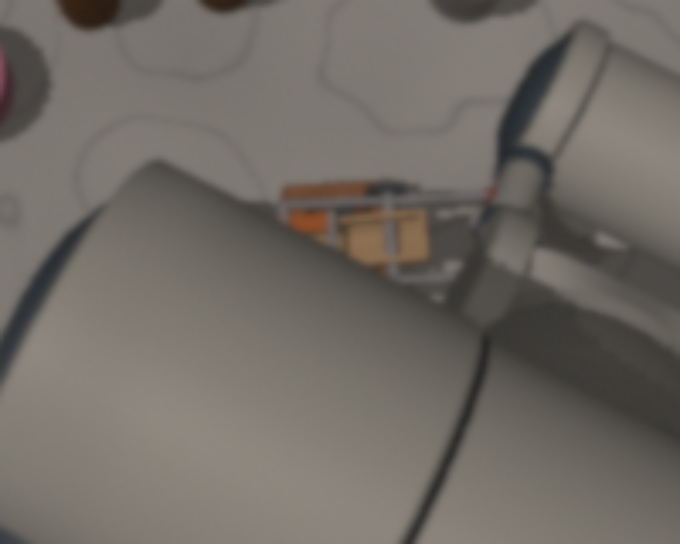

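The paddle has dropped only about 16 mm, while the TCP is 38 mm below the paddle's rest height. I'm checking where the fingertip really is.

```bash
python3 - <<'E'
from h import *
s=camera("side");st=get_state()
x0,x1,y0,y1=280,360,225,300;f=8
im=cv2.resize(s["img"][y0:y1,x0:x1],None,fx=f,fy=f,interpolation=cv2.INTER_CUBIC)
im=cv2.convertScaleAbs(im,alpha=1.8,beta=20)
px=lambda X:tuple(((proj(s,X)-[x0,y0]+.5)*f).astype(int).tolist())
T=st["tool_pos"];cv2.circle(im,px(T),4,(255,255,0),-1);cv2.circle(im,px(T+[0,0,.02]),3,(0,255,255),-1);cv2.circle(im,px(T+[0,0,.04]),3,(0,255,0),-1)
for th in(.1,.15,.2,.25,.3,.36):
    pts=[]
    for a,b in((-.04,-.1755),(.04,-.1755),(.04,-.1205),(-.04,-.1205)):
        dy,dz=b+.038,.016
        yy=dy*np.cos(th)-dz*np.sin(th);zz=dz*np.cos(th)+dy*np.sin(th)
        pts.append(px(np.array([*disp(a,yy-.038),.132+zz])))
    cv2.polylines(im,[np.array(pts)],True,(int(255*th/.36),255,int(255*(1-th/.36))),1)
cv2.imwrite("pics/tip.png",im)
print(st["wrist_force"],st["wrist_torque"])
E
```

```text
[ 1.00576504 -1.45459129  1.6931853 ] [-0.27061021 -0.14053225 -0.03414141]
```

View pics/tip.png

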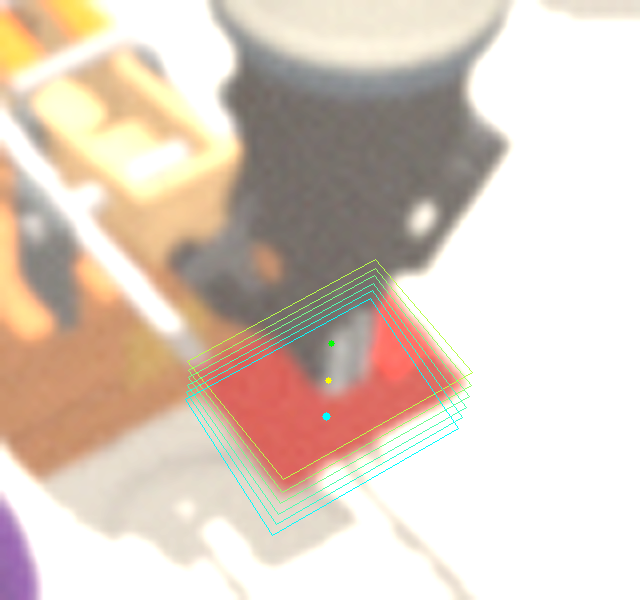

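The fingertip's visible end, at (345,393), sits on the paddle about 15–20 mm above the reported TCP. So contact is good and I only need to press further, guided by image and force.

```bash
python3 -m crank '[[255,0,0,3,0],[255,0,0,6,0],[255,0,0,9,0],[255,0,0,12,0]]'; python3 -m crank '[[255,0,0,2,0],[255,0,0,4,0],[255,0,0,6,0],[255,0,0,8,0],[255,0,0,8,0]]'; python3 - <<'E'
from h import *
goto([*disp(0,-.148),.105],4)
s=camera("side")
cv2.imwrite("pics/s7.png",cv2.resize(s["img"][170:310,220:380],None,fx=4,fy=4))
E
```

```text
time: 14.12
tool_pos: [0.4898, -0.1888, 0.0984]
ee_rot: [-0.0, 0.683, 0.73, 0.0]
wrist_force: [0.6, 1.9, 3.2]
width: -0.001
time: 14.75
tool_pos: [0.4898, -0.189, 0.0905]
ee_rot: [-0.0, 0.683, 0.73, -0.0]
wrist_force: [-0.6, 0.4, 4.0]
width: -0.001
t 14.75 pos [ 0.4898 -0.189   0.0905] yaw_y 3.81 shift [  1.4   0.6 -14.5] turn -0.2 F [-0.6  0.4  4. ] w -0.001 q [-0.48  0.51  1.72 -0.    0.91 -0.55]
```

View pics/s7.png

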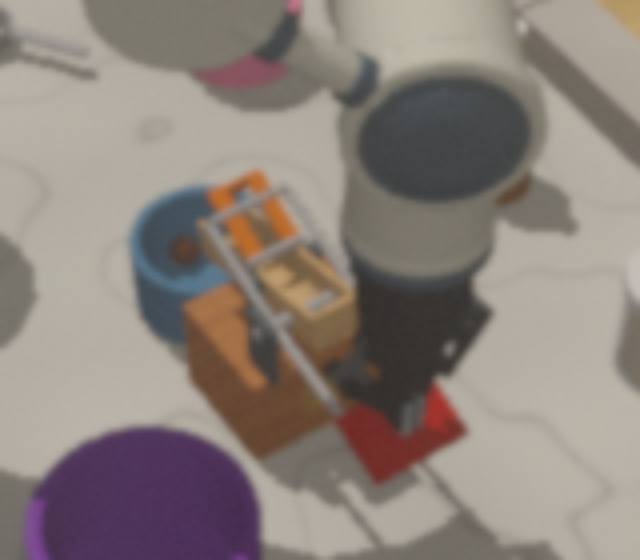

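The nutmeg is in the mortar, at side crop (183,250), with the lid raised. I'll hold briefly, then ease up slowly.

```bash
python3 -m crank '[[255,0,0,1,0],[255,0,0,1,0],[255,0,0,1,0],[255,0,0,1,0],[255,0,0,1,0],[255,0,0,1,0]]'; python3 - <<'E'
from h import *
s=camera("side")
cv2.imwrite("pics/s8.png",cv2.resize(s["img"][170:310,220:380],None,fx=4,fy=4))
E
```

```text
time: 15.55
tool_pos: [0.4899, -0.1891, 0.0897]
ee_rot: [0.0, 0.683, 0.73, -0.0]
wrist_force: [-1.0, 0.7, 4.0]
width: -0.003
```

View pics/s8.png

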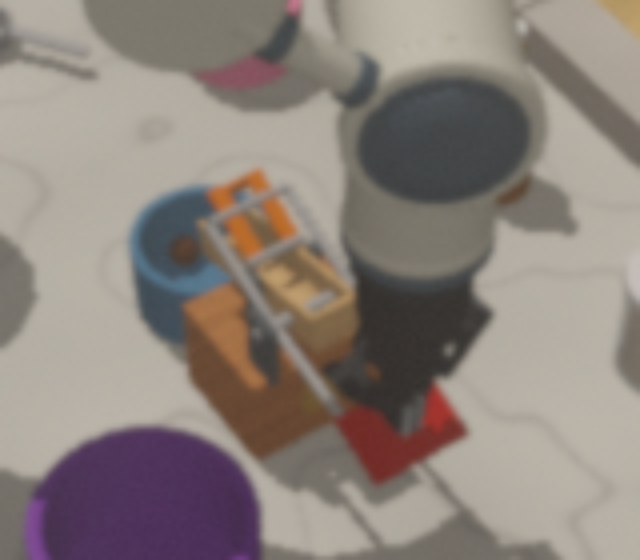

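```bash
python3 -m crank '[[255,0,0,-1,0],[255,0,0,-3,0],[255,0,0,-5,0],[255,0,0,-7,0],[255,0,0,-9,0],[255,0,0,-11,0],[255,0,0,-13,0],[255,0,0,-15,0],[255,0,0,-17,0],[255,0,0,-19,0],[255,0,0,-20.5,0],[255,0,0,-22,0],[255,0,0,-23.5,0],[255,0,0,-25,0],[255,0,0,-26.5,0],[255,0,0,-28,0],[255,0,0,-29.5,0],[255,0,0,-31,0],[255,0,0,-32.5,0],[255,0,0,-34,0]]'; python3 -m crank '[[255,0,0,-1.5,0],[255,0,0,-3,0],[255,0,0,-4.5,0],[255,0,0,-6,0],[255,0,0,-7.5,0],[255,0,0,-9,0],[255,0,0,-10.5,0],[255,0,0,-12,0],[255,0,0,-13.5,0],[255,0,0,-15,0],[255,0,0,-17,0],[255,0,0,-19,0],[255,0,0,-21,0],[255,0,0,-23,0],[255,0,0,-25,0],[255,0,0,-27,0],[255,0,0,-29,0],[255,0,0,-31,0],[255,0,0,-33,0],[255,0,0,-35,0]]'; python3 - <<'E'
from h import *
s=camera("side")
cv2.imwrite("pics/s9.png",cv2.resize(s["img"][170:310,220:380],None,fx=4,fy=4))
E
```

```text
time: 18.1
tool_pos: [0.4897, -0.189, 0.1237]
ee_rot: [-0.0, 0.683, 0.73, -0.0]
wrist_force: [-0.9, 0.5, 1.4]
width: -0.003
time: 20.6
tool_pos: [0.4898, -0.1891, 0.1588]
ee_rot: [-0.0, 0.683, 0.73, -0.0]
wrist_force: [0.2, -0.5, -0.5]
width: -0.002
```

View pics/s9.png

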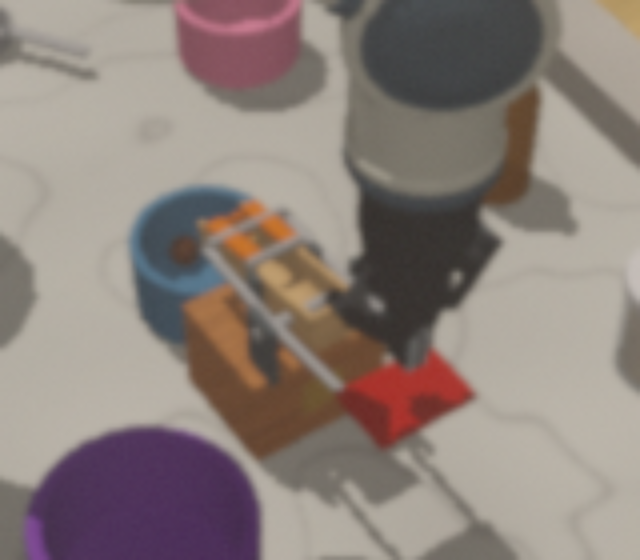

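The lid and paddle are back exactly at rest, the nutmeg is in the mortar, and the force is zero. Moving up clear.

```bash
python3 -m crank '[[255,0,0,-8,0],[255,0,0,-25,0],[255,0,0,-50,0],[255,0,0,-80,0],[255,0,0,-105,0],[255,0,0,-120,0],[255,0,0,-120,0],[255,0,0,-120,0]]'; python3 - <<'E'
from h import *
s=camera("side");t=camera("top")
overlay(s,O,TH,disp(0,.108),"pics/s10.png",(220,370,190,300))
overlay(t,O,TH,disp(0,.108),"pics/t10.png",(235,390,180,260))
cv2.imwrite("pics/s10f.png",s["img"])
E
```

```text
time: 21.65
tool_pos: [0.4895, -0.1889, 0.2778]
ee_rot: [-0.001, 0.683, 0.73, -0.0]
wrist_force: [0.0, 0.0, -0.2]
width: -0.003
```

View pics/s10.png

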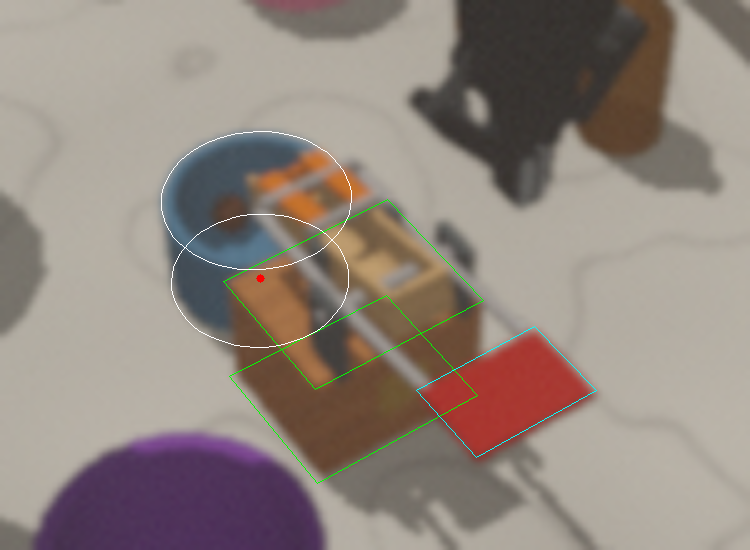

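View pics/t10.png

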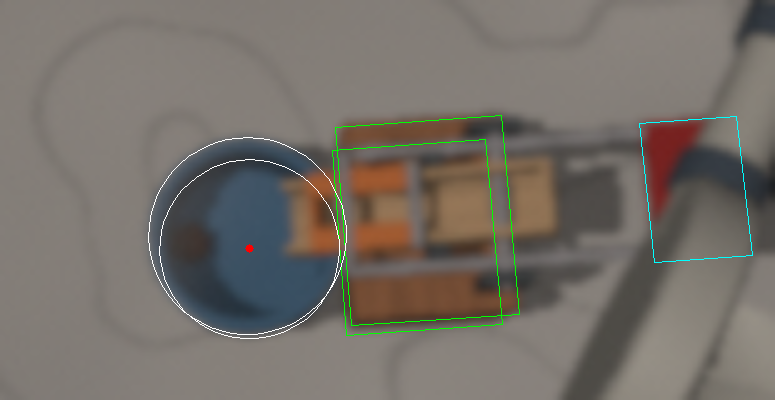

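View pics/s10f.png

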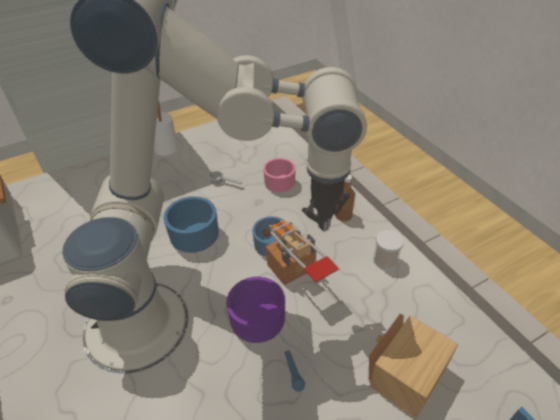

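The nutmeg is on the mortar floor, at top crop (190,240). The mortar is at the drop point, the lid is shut, the gripper is clear and nothing else has moved.

```bash
python3 -c "from cell import sign_off; print(sign_off())"
```

```text
the job is handed in; nothing more can be done
None
```

I finished the job and handed it in at about 21.7 s; `sign_off` gave no verdict.

**What I did:** I pushed the small blue mortar about 79 mm with open fingers straddling it, until the force rose to 22.6 N against the pedestal. I then pressed the red paddle with closed fingers, held it until the nutmeg was at rest in the mortar, and eased it up at 2 mm per row or less. Last, I moved up clear.

**Last checks, from the pictures:**
- **Mortar:** it is upright, within a few mm of the drop point.
- **Nutmeg:** it lies on the mortar floor, against the outer wall.
- **Lid and paddle:** both are back at their rest position, with the wrist force near zero.
- **Other things:** the scoop, pestle, jar and look-alike mortars show no movement. One bottle is partly hidden behind the gripper and the other fully, so I could not check them, but the fingers stayed well away from both.

**What disagreed or went unchecked:**
- **Paddle contact:** the paddle was met about 15 mm lower by the reported TCP than its stated height. The visible fingertip ended above the reported TCP, so I judged the press by force and picture.
- **Lid angle:** I estimated about 0.66 rad during the hold from the paddle's travel, without measuring it directly.
- **Side view overlay:** the model sat about 1–2 px off in the side view.

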